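# Brake and lock the idling sample carousel

## Task

The sample carousel is idling round and has to be locked for loading. Take the lock pin from its parking block, lower it through the slot of the fixed bridge and rest its foot gently on the turning rim, so that the drag slows the carousel to a crawl (a quarter of its idling speed or less) before the hole in the rim comes round; when the pin catches in the hole, push it fully home, head down on the bridge, and let go. Do not press hard on the carousel, do not let the hole meet the pin while the carousel still turns faster than a crawl, and leave the other bottles alone.

Things in the scene. Friction and masses are not known exactly. Their poses are not given: they have to be found in the camera images.
- changer: White sample changer fixed to the bench: housing 280 x 250 mm, 60 mm high, a low console (75 mm high) along its far side, a round carousel on top and, at its front edge, an aluminium bridge (top 62 x 46 mm, 122 mm above the bench) reaching over the carousel's rim. Origin under the carousel's axis at bench level, z up; the bridge stands along its -x axis.
- slot (a point): Centre of the mouth of the upright slot in the bridge's flat top, 92 mm from the carousel's axis; axes as the changer's. The slot goes through the 20 mm thick bridge, 14 mm long (along x, the carousel's radius) by 12 mm wide (along y, the way the rim moves), with a 3 mm chamfer at the mouth. The rim's top is 32 mm below this point, the housing 62 mm below.
- hub: Unturning hub of the carousel: origin on its axis, level with the carousel's top face, 90 mm above the bench unloaded; z up. It sits on a soft spring: pressing down sinks it 1 mm per N, at most 11 mm (11 N), then it is solid; it rises when let go. A foot pressed on the rim drags by friction (coefficient not known, roughly 0.3 to 1.0); about 3.3 N of drag at the hole's radius stalls the carousel.
- carousel (a joint): Angle of the grey carousel, a disc of radius 110 mm, 10 mm thick, with capped vials (17 mm high) at radius 56 mm and one hole in its rim. Grows without limit, counter-clockwise from above; the hole is under the slot at every multiple of 2 pi. It idles at 1.2 rad/s on a weak slipping drive: drag slows it in proportion, and it turns on again when let go.
- hole (a point): Centre of the hole in the carousel's rim, at its top face, 92 mm from the axis; it turns with the carousel. The hole goes through the 10 mm disc, 15 mm along the rim and 18 mm radially; beneath it is open space down to the housing.
- pin: Loose lock pin, 92 mm long, 80 g, upright in its parking block: a round steel shaft of diameter 10 mm with a 2 mm bevel at its flat end, 52 mm long, under an aluminium cylindrical head of diameter 24 mm and 40 mm height. Origin at the foot, z along the pin up to the head. Its head, wider than the slot, rests on the bridge when the pin is home, the foot then 52 mm below the bridge's top.
- pin_head (a point): Point on the pin's axis in its head, 78 mm above the foot, 26 mm above the underside of the head: a good height to grip.
- holder: White fixed parking block, 60 x 60 x 58 mm, with an upright hole of 12 mm in its middle in which the pin stands, its head resting on the block. Origin at the middle of its underside. It is found to the left or to the right of the changer.
- jar: Bystander: clear capped jar, 66 mm wide, 85 mm high, origin under its middle.
- bottle: Bystander: amber bottle, 56 mm wide, 120 mm high, origin under its middle.
- vial: Bystander: small amber vial, 24 mm wide, 45 mm high, origin under its middle.
Not all that is in view belongs to the job. There is more than one size of the pin; the job needs the middle-sized.

How it is judged:
On the way:
1. the pin's foot, in the slot, drags on top of the rim and has slowed the carousel to a quarter of its idling speed or less, for 0.3 s (horizontal distance between pin and slot below 0.012 m and z of pin in the frame of hub above -0.003 m and contact force between pin and hub above 0.3 N and velocity of joint carousel below 0.3 rad/s), for 0.3 s.
At the end, for the whole second after the job is handed in: The pin stands in the slot and through the carousel's hole, its foot at least 48 mm below the bridge's top (head down to within 4 mm) and within 9 mm of the slot's axis, tilted less than 0.2 rad; the hole is within 9 mm of the slot; carousel and pin are at rest and the pin is released (z of pin in the frame of slot below -0.048 m and horizontal distance between each of pin, hole and slot below 0.009 m and angle between pin's own z axis and vertical below 0.2 rad and velocity of joint carousel between -0.05 and 0.05 rad/s and linear speed of pin below 0.02 m/s); the robot touches nothing.
It fails at once if the pin presses on the carousel with more than 15 N (contact force between pin and hub above 15 N).
It fails at once if the hole arrives at the pressing pin while the carousel still turns faster than 0.45 rad/s (horizontal distance between pin and slot below 0.012 m and horizontal distance between hole and slot below 0.026 m and y of hole in the frame of slot above 0.012 m and z of pin in the frame of hub above -0.003 m and contact force between pin and hub above 0.3 N and velocity of joint carousel above 0.45 rad/s).
It fails at once if the gripper pushes on the carousel (contact force between the fingers and hub above 5 N).
It fails at once if the jar, the bottle or the vial is moved by more than 20 mm (distance of any of jar, bottle, vial from where it was at the start of the episode above 0.02 m).
It also fails if it takes over 67 s, if anything falls off the work surface, if the arm or the gripper's body presses on something with over 40 N, if the wrist force passes 120 N, or if a joint passes its speed limit or range.

## Robot

A 6-joint arm with a two-finger parallel gripper is mounted at the origin on the work surface. World frame = base frame: x ahead of the robot, y to its left, z up, the work surface at z = 0. Lengths are in m, angles in rad, forces in N, time in s.
With the tool pointing down it reaches from about 0.375 to 0.9 m from the base axis. Payload 3.1 kg.
Tool frame: the origin (TCP) lies at the very end of the fingers, on their centre line; the grasp point (between the pads) lies 19 mm behind it; z points along the fingers, y is the line along which they close (so a half turn about z gives the same grasp; the last joint's range is limited). The gripper opens to 85 mm and grips with 20 to 120 N. Pads are 22 mm wide; open, the fingers measure 114 mm over their backs; the gripper's body (76 mm by 85 mm) begins 54 mm behind the grasp point. The pads swing forward as they close: fully open they stand 13 mm farther back than shut.
Start: joints at [-1.506, 0.527, 1.433, -0, 1.181, -0.178], TCP at [0.15, -0.607, 0.231] pointing down, gripper open.
Joint ranges: [-3.08, 3.08], [-0.75, 2.2], [0.22, 2.44], [-1.43, 4.57], [0, 2.65], [-2.85, 2.85]. Speed limits (rad/s): [2.79, 2.79, 3.14, 3.14, 3.14, 3.14].

## Interface

Orientations are given as a unit quaternion [w, x, y, z].
In Python, from bench import * gives the robot as it stands. The module is installed in compiled form; this text tells all that it offers.
- The arm moves only by the tool send_rows, never from a script. Its argument "rows" is a list that holds one entry, the list of rows, each a list of 7 numbers: the closure, from -1 (fully open) to 1 (shut), then the shift along the tool's x, y, z in units of 25 mm (1.0 is 25 mm), then the turn, a rotation vector about the tool's x, y, z in units of 8 degrees (1.0 is 8 degrees). In form: [[[hand, dx, dy, dz, rx, ry, rz], ...]]. A call has 1 to 20 rows; each row shifts and turns the commanded pose from where the row before left it, along the tool's axes as they then stand; what a row does not reach is not made up. A row lasts 1/8 s, in which the tool goes at most 62.5 mm and 10.7 degrees, less where a joint would pass 70% of its speed; a pose out of reach is approached as far as the arm can. A call is refused whole if a number of a shift passes 1 or a number of a turn 1, either way. A call with a gripper value outside its range is refused whole. The fingers move at their own pace and stop on an object; the grip force is fixed at half the most. Time passes only in rows, so rows that do not move let the fingers close. It gives the time, the measured TCP pose, the force, the opening and the grip force at its end, in the units of the state.
- sense(): the state, without advancing time (a new reading comes with each control period).
- grab_frame(name): name is "side" or "top"; returns a dict with "pixels" (384x512x3 uint8, red, green, blue), "intrinsics" (3x3 intrinsics, pixels), "k1" (the pictures are not rectified: a ray, as slopes to the right and down, at radius r is drawn at 1 + k1 r^2 times it, then the intrinsics apply), "position" and "rotation" of the camera in the world. Camera axes: x right, y up, looking along -z (the intrinsics and any distortion apply to the point x, -y, -z); pixel columns grow to the right and rows downward; lengths in m; the calibration is good to about 2 mm. A picture is of the moment at which its call begins. There is no depth.
- sign_off(): hands the job in; it is judged then, once.
The state is a dict: "time_s": time; "joint_positions": joint angles; "joint_vel": joint speeds; "tau": joint torques, N m; "tcp_pos": TCP position; "tool_rot": TCP orientation; "force": force on the tool from outside, world axes, zero at the start; "ft_torque": the same for the moment, N m; "opening": finger opening in m; "grasp_force": force on a finger pad.
Only numpy, scipy, OpenCV 4.12 (cv2) and the standard library are available. Lean on these libraries where they do the work, as an engineer would, in place of code of your own. Each camera call takes 0.05 s, during which the arm holds its last target. There are 200 camera calls.

## Working session

There is one attempt and no reset: what is moved stays moved. The work goes in short steps, Python scripts to look and compute and a tool call to move; the robot and the scene stay as the last step left them, time stands still between calls to the robot, and variables do not carry over. Pictures are saved under pics/ and viewed, at most 10 in all, crops included, and the job is handed in when it is done.

Besides the shell and the picture viewer there is one more tool, called after "Request:" as name(argument=value, ...) on one line, values as JSON. send_rows: Moves the arm, as the interface text tells. Its arguments: {"type":"object","properties":{"rows":{"type":"array","items":{"type":"array","items":{"type":"array","items":{"type":"number"}}}}},"required":["rows"]}

```bash
mkdir -p pics; cat > h.py <<'E'
from bench import *
import numpy as np, cv2
def shot(n,f):
    g=grab_frame(n); cv2.imwrite(f'pics/{f}.png',g['pixels'][:,:,::-1]); np.save(f'pics/{f}.npy',g,allow_pickle=True); return g
def load(f): return np.load(f'pics/{f}.npy',allow_pickle=True).item()
def ray(g,u,v):
    K=np.array(g['intrinsics']);k=g['k1']
    d=np.array([(u-K[0,2])/K[0,0],(v-K[1,2])/K[1,1]]);s=d.copy()
    for _ in range(30): s=d/(1+k*(s@s))
    r=np.array(g['rotation'])@np.array([s[0],-s[1],-1]); return np.array(g['position']),r
def onz(g,u,v,z):
    p,r=ray(g,u,v); return p+r*(z-p[2])/r[2]
def proj(g,P):
    K=np.array(g['intrinsics']);q=np.array(g['rotation']).T@(np.array(P)-g['position'])
    s=np.array([q[0],-q[1]])/-q[2]; s=s*(1+g['k1']*(s@s)); return np.array([K[0,0]*s[0]+K[0,2],K[1,1]*s[1]+K[1,2]])
E
python3 - <<'E'
from h import *
a=shot('side','s0');b=shot('top','t0')
for g in(a,b): print(np.round(g['position'],3),np.round(g['rotation'],2).tolist(),np.round(g['intrinsics'],1).tolist(),g['k1'])
print(sense())
E
```

```text
[0.306 0.855 0.761] [-0.13, -0.06, 0.44, 0.89] [[440.9, 0.0, 256.3], [0.0, 440.9, 187.6], [0.0, 0.0, 1.0]] -0.08470680100673865
[0.315 0.038 1.373] [-0.69, -0.07, 0.07, 0.71] [[443.6, 0.0, 255.3], [0.0, 443.6, 187.8], [0.0, 0.0, 1.0]] -0.16131637948146846
{'time_s': 0.1, 'joint_positions': array([-1.50649468e+00,  5.28398276e-01,  1.43377823e+00,  3.82799499e-05,
        1.18141884e+00, -1.78494415e-01]), 'joint_vel': array([-0.00116633, -0.00244161, -0.00278632,  0.00137008,  0.00070286,
        0.0004899 ]), 'tau': array([-4.04738093e-04, -4.43306422e+01, -1.78586179e+01, -2.53362914e-04,
        3.88553031e-03,  1.85408953e-05]), 'tcp_pos': array([ 0.15026095, -0.60599932,  0.23041479]), 'tool_rot': array([-9.98703112e-04,  9.92640688e-01,  1.21092779e-01,  7.48132477e-05]), 'force': array([-0.37982829,  0.23406144, -0.42507469]), 'ft_torque': array([-0.02534462, -0.01981258,  0.04421869]), 'grasp_force': 0.0, 'opening': 0.0851154706819487}
```

View pics/t0.png

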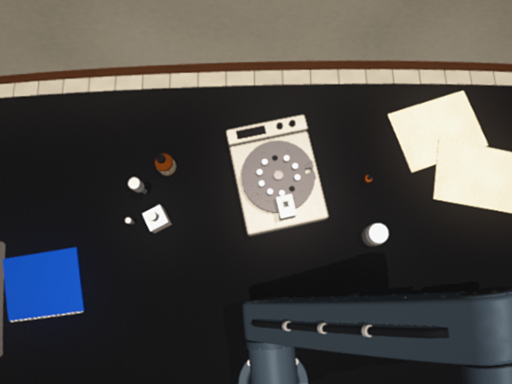

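View pics/s0.png

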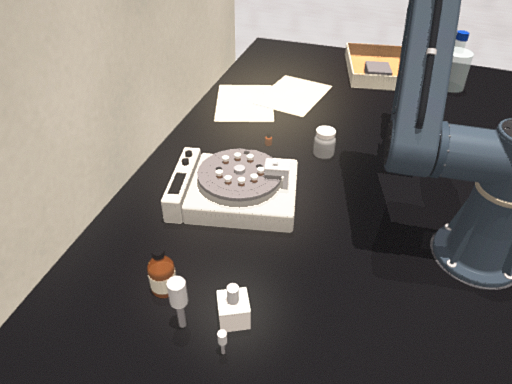

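Candidates for the pin (side view): a large one at (178,292), one in the block at (233,293), and a small one at (222,338). The one standing in the white block is middle-sized and parked as described. I'll confirm this in one enlarged crop.

```bash
python3 - <<'E'
from h import *
a=load('s0');b=load('t0')
c1=cv2.resize(a['pixels'][240:360,130:270],None,fx=4,fy=4,interpolation=cv2.INTER_CUBIC)[:480]
c2=cv2.resize(b['pixels'][190:240,115:185],None,fx=3,fy=3,interpolation=cv2.INTER_CUBIC)
c3=cv2.resize(b['pixels'][185:225,265:305],None,fx=5,fy=5,interpolation=cv2.INTER_CUBIC)
o=np.zeros((480,780,3),np.uint8);o[:480,:560]=c1;o[:150,562:772]=c2;o[200:400,562:762]=c3
cv2.imwrite('pics/c0.png',o[:,:,::-1])
E
```

```text
(no output)
```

View pics/c0.png

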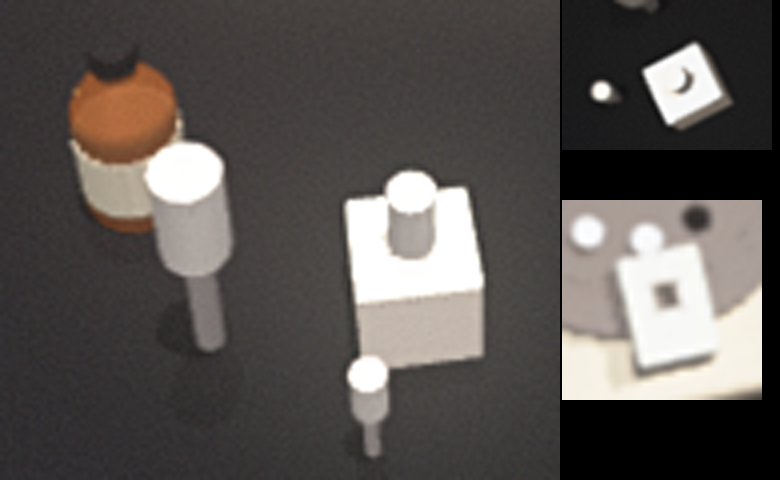

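The crop confirms it: the middle-sized pin stands in the block (head about (233,287) in side). The bridge slot is at about (285.5,203.5) in top. Next I measure both.

```bash
python3 - <<'E'
from h import *
a=load('s0');b=load('t0')
print('slot top',onz(b,285.4,203.4,.122))
# block top
def blob(g,x0,x1,y0,y1,th):
    h=cv2.cvtColor(g['pixels'],cv2.COLOR_RGB2GRAY)[y0:y1,x0:x1]
    m=(h>th).astype(np.uint8)
    cs,_=cv2.findContours(m,cv2.RETR_EXTERNAL,cv2.CHAIN_APPROX_NONE)
    c=max(cs,key=cv2.contourArea)+np.array([x0,y0]); return c
for th in(180,215):
    c=blob(b,140,178,200,236,th);r=cv2.minAreaRect(c);bp=cv2.boxPoints(r)
    P=np.array([onz(b,*q,.058) for q in bp]);print('block',r,P.mean(0),np.round(np.diff(P,axis=0),4).tolist())
for th in (225,):
    c=blob(b,268,302,190,222,th);r=cv2.minAreaRect(c);bp=cv2.boxPoints(r)
    P=np.array([onz(b,*q,.122) for q in bp]);print('bridge',r,P.mean(0),np.round(np.diff(P,axis=0),4).tolist())
print('head side',onz(a,232.7,286.9,.098))
# slot in side
p=P.mean(0)
# carousel disc ellipse in top: grey
h=cv2.cvtColor(b['pixels'],cv2.COLOR_RGB2HSV);gr=cv2.cvtColor(b['pixels'],cv2.COLOR_RGB2GRAY)
m=((gr>90)&(gr<190)).astype(np.uint8);m[:,:235]=0;m[:,320:]=0;m[:135]=0;m[222:]=0
m=cv2.morphologyEx(m,cv2.MORPH_OPEN,np.ones((3,3)))
cs,_=cv2.findContours(m,cv2.RETR_EXTERNAL,cv2.CHAIN_APPROX_NONE);c=max(cs,key=cv2.contourArea)
hu=cv2.convexHull(c);e=cv2.fitEllipse(hu);print('disc',e,onz(b,*e[0],.09), onz(b,278.3,175,.09))
for w,v in(('slot',onz(b,285.4,203.4,.122)),('head',[*onz(a,232.7,286.9,.098)[:2],.098])): print(w,proj(a,v),proj(b,v))
E
```

```text
Traceback (most recent call last):
  File "h.py", line 12, in onz
    p,r=ray(g,u,v); return p+r*(z-p[2])/r[2]
        ~~~^^^^^^^
  File "h.py", line 10, in ray
    r=np.array(g['rotation'])@np.array([s[0],-s[1],-1]); return np.array(g['position']),r
      ~~~~~~~~~~~~~~~~~~~~~~~^~~~~~~~~~~~~~~~~~~~~~~~~~
ValueError: matmul: Input operand 1 has a mismatch in its core dimension 0, with gufunc signature (n?,k),(k,m?)->(n?,m?) (size 3 is different from 4)
```

Rotation is a quaternion; fixing the helper.

```bash
sed -i "s/np.array(g\['rotation'\])/R(g)/g" h.py; cat >> h.py <<'E'
from scipy.spatial.transform import Rotation
def R(g): return Rotation.from_quat(g['rotation'],scalar_first=True).as_matrix()
E
cat > m.py <<'E'
from h import *
a=load('s0');b=load('t0')
print('slot top',onz(b,285.4,203.4,.122))
def blob(g,x0,x1,y0,y1,th):
    h=cv2.cvtColor(g['pixels'],cv2.COLOR_RGB2GRAY)[y0:y1,x0:x1]
    m=(h>th).astype(np.uint8)
    cs,_=cv2.findContours(m,cv2.RETR_EXTERNAL,cv2.CHAIN_APPROX_NONE)
    return max(cs,key=cv2.contourArea)+np.array([x0,y0])
for n,th,w,z in(('block',180,(140,178,200,236),.058),('block',215,(140,178,200,236),.058),('bridge',225,(268,302,190,222),.122)):
    r=cv2.minAreaRect(blob(b,*w,th));bp=cv2.boxPoints(r)
    P=np.array([onz(b,*q,z) for q in bp]);print(n,np.round(r[0],1),P.mean(0),np.round(np.diff(P,axis=0),4).tolist())
print('head side',onz(a,232.7,286.9,.098))
gr=cv2.cvtColor(b['pixels'],cv2.COLOR_RGB2GRAY)
m=((gr>90)&(gr<190)).astype(np.uint8);m[:,:235]=0;m[:,320:]=0;m[:135]=0;m[222:]=0
m=cv2.morphologyEx(m,cv2.MORPH_OPEN,np.ones((3,3)))
cs,_=cv2.findContours(m,cv2.RETR_EXTERNAL,cv2.CHAIN_APPROX_NONE);c=max(cs,key=cv2.contourArea)
e=cv2.fitEllipse(cv2.convexHull(c));print('disc',e,onz(b,*e[0],.09), onz(b,278.3,175,.09))
for w,v in(('slot',onz(b,285.4,203.4,.122)),('head',[*onz(a,232.7,286.9,.098)[:2],.098])): print(w,proj(a,v),proj(b,v))
E
python3 m.py
```

```text
slot top [ 0.52401669 -0.04702435  0.122     ]
block [154.6 217.7] [0.50039539 0.34383941 0.058     ] [[0.0265, -0.055, 0.0], [-0.0542, -0.0277, 0.0], [-0.0262, 0.0546, 0.0]]
block [154.7 217.4] [0.50129793 0.34354305 0.058     ] [[0.0259, -0.0538, 0.0], [-0.053, -0.0271, 0.0], [-0.0256, 0.0534, 0.0]]
bridge [289.  205.5] [ 0.51795602 -0.05715798  0.122     ] [[-0.0017, -0.0691, 0.0], [-0.0897, 0.0039, 0.0], [0.0018, 0.0682, 0.0]]
head side [0.50024473 0.34514961 0.098     ]
disc ((277.3186950683594, 176.5085906982422), (72.26477813720703, 73.7693862915039), 82.8095474243164) [ 0.61082143 -0.028196    0.09      ] [ 0.61534746 -0.03126874  0.09      ]
slot [274.63950599 162.74410157] [285.4 203.4]
head [232.7 286.9] [151.03292185 215.87792251]
```

```bash
python3 - <<'E'
from h import *
a=load('s0');b=load('t0')
c1=cv2.resize(a['pixels'][148:198,250:310],None,fx=7,fy=7,interpolation=cv2.INTER_CUBIC)
c2=cv2.resize(b['pixels'][188:224,268:304],None,fx=9,fy=9,interpolation=cv2.INTER_CUBIC)
o=np.zeros((350,760,3),np.uint8);o[:350,:420]=c1;o[:324,430:754]=c2
cv2.imwrite('pics/c1.png',o[:,:,::-1])
gb=cv2.cvtColor(b['pixels'],cv2.COLOR_RGB2GRAY).astype(float);w=np.clip(225-gb[199:208,281:290],0,None)
print(gb[198:209,280:291].astype(int));Y,X=np.mgrid[199:208,281:290];u,v=(w*X).sum()/w.sum(),(w*Y).sum()/w.sum();print(u,v,onz(b,u,v,.122))
# housing edges yaw: left edge, right edge rough
for q in((230,146),(246,235),(328,216),(308,131)): print(q,onz(b,*q,.06)[:2])
print('hole',onz(b,308,171.3,.09))
E
```

```text
[[248 248 248 248 248 249 248 248 248 248 248]
 [248 248 248 248 248 249 249 248 248 248 248]
 [248 248 247 245 244 244 241 239 244 248 249]
 [248 247 240 229 211 199 193 200 233 248 249]
 [248 246 232 188 145 127 128 165 231 249 249]
 [248 248 237 187 133 115 112 152 226 248 249]
 [249 249 244 206 155 129 113 134 211 245 249]
 [249 249 246 221 171 139 124 136 198 240 248]
 [249 248 246 231 195 179 184 200 223 238 247]
 [250 248 246 239 232 234 240 245 245 245 247]
 [250 248 247 246 246 247 249 249 249 248 248]]
285.4522752497225 203.5493895671476 [ 0.52358004 -0.04715812  0.122     ]
(230, 146) [0.71803851 0.11294692]
(246, 235) [0.44236082 0.06889079]
(328, 216) [ 0.49281342 -0.17764987]
(308, 131) [ 0.76097659 -0.13051539]
hole [ 0.62453579 -0.12026512  0.09      ]
```

View pics/c1.png

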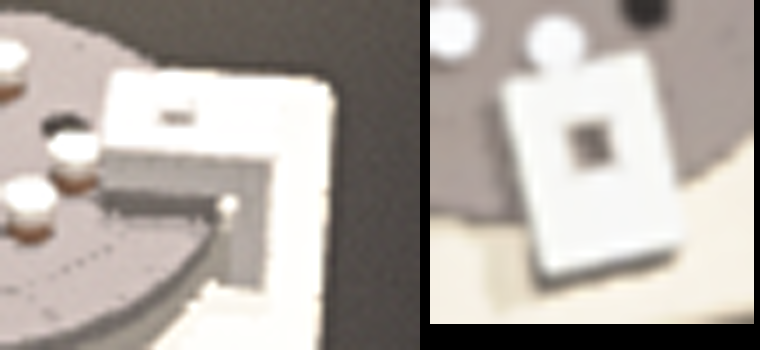

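The slot shows dark in side at (274.9,164.2) and in top at (285.5,203.5), agreeing to about 2 mm. Now working out the path to the pin.

```bash
cat >> h.py <<'E'
def togo(P,s=None):
    s=s or sense(); M=Rotation.from_quat(s['tool_rot'],scalar_first=True).as_matrix()
    return np.round(M.T@(np.array(P)-s['tcp_pos'])/.025,2)
E
python3 - <<'E'
from h import *
a=load('s0');print(onz(a,274.9,164.2,.122))
W=[(.47,-.33,.231),(.53,0,.231),(.5004,.3445,.20),(.5004,.3445,.065)]
s=sense();print(s['time_s'])
for w in W:
    print(w,togo(w,s)); s=dict(s,tcp_pos=np.array(w))
E
```

```text
[ 0.52169939 -0.04094644  0.122     ]
0.1
(0.47, -0.33, 0.231) [15.07 -7.64 -0.  ]
(0.53, 0, 0.231) [  5.5  -12.24   0.03]
(0.5004, 0.3445, 0.2) [  2.16 -13.66   1.27]
(0.5004, 0.3445, 0.065) [-0.    0.01  5.4 ]
```

Request:
send_rows(rows=[[[0,0.94,-0.48,0,0,0,0],[0,0.94,-0.48,0,0,0,0],[0,0.94,-0.48,0,0,0,0],[0,0.94,-0.48,0,0,0,0],[0,0.94,-0.48,0,0,0,0],[0,0.94,-0.48,0,0,0,0],[0,0.94,-0.48,0,0,0,0],[0,0.94,-0.48,0,0,0,0],[0,0.94,-0.48,0,0,0,0],[0,0.94,-0.48,0,0,0,0],[0,0.94,-0.48,0,0,0,0],[0,0.94,-0.48,0,0,0,0],[0,0.94,-0.48,0,0,0,0],[0,0.94,-0.48,0,0,0,0],[0,0.94,-0.48,0,0,0,0],[0,0.94,-0.48,0,0,0,0],[0,0.42,-0.94,0,0,0,0],[0,0.42,-0.94,0,0,0,0],[0,0.42,-0.94,0,0,0,0],[0,0.42,-0.94,0,0,0,0]]])

```text
time_s: 2.6
tcp_pos: [0.4872, -0.2255, 0.2314]
tool_rot: [-0.0, 0.993, 0.122, -0.0]
force: [-0.2, -0.2, 0.6]
opening: 0.0423
grasp_force: 0.0
```

Request:
send_rows(rows=[[[0,0.42,-0.94,0,0,0,0],[0,0.42,-0.94,0,0,0,0],[0,0.42,-0.94,0,0,0,0],[0,0.42,-0.94,0,0,0,0],[0,0.42,-0.94,0,0,0,0],[0,0.42,-0.94,0,0,0,0],[0,0.42,-0.94,0,0,0,0],[0,0.42,-0.94,0,0,0,0],[0,0.42,-0.94,0,0,0,0],[0,0.16,-0.97,0,0,0,0],[0,0.16,-0.97,0,0,0,0],[0,0.16,-0.97,0,0,0,0],[0,0.16,-0.97,0,0,0,0],[0,0.16,-0.97,0,0,0,0],[0,0.16,-0.97,0,0,0,0],[0,0.16,-0.97,0,0,0,0],[0,0.16,-0.97,0,0,0,0],[0,0.16,-0.97,0,0,0,0],[0,0.16,-0.97,0,0,0,0],[0,0.16,-0.97,0,0,0,0]]])

```text
time_s: 5.1
tcp_pos: [0.5047, 0.2711, 0.2314]
tool_rot: [-0.0, 0.993, 0.122, -0.0]
force: [0.7, -0.6, 0.2]
opening: 0.0425
grasp_force: 0.0
```

```bash
python3 - <<'E'
from h import *
s=sense();print(s['time_s'],s['tcp_pos'],s['tool_rot'],s['opening'],s['force'],togo((.5004,.3445,.065)))
E
```

```text
5.1 [0.50470916 0.27106956 0.23139487] [-8.86530505e-05  9.92540059e-01  1.21918340e-01 -3.77162261e-04] 0.04253052457535339 [ 0.73237277 -0.63106295  0.19927672] [ 0.55 -2.89  6.66]
```

Request:
send_rows(rows=[[[0,0.16,-0.97,0.6,0,0,0],[0,0.16,-0.97,0.8,0,0,0],[0,0.1,-0.5,0.8,0,0,0],[0,0,0,0.8,0,0,0],[0,0,0,0.8,0,0,0],[0,0,0,0,0,0,0],[0,0,0,0,0,0,0]]])

```text
time_s: 5.98
tcp_pos: [0.5023, 0.3309, 0.1367]
tool_rot: [-0.0, 0.993, 0.121, 0.0]
force: [0.1, 0.5, -1.0]
opening: 0.0428
grasp_force: 0.0
```

```bash
python3 - <<'E'
from h import *
s=sense();print(s['time_s'],s['tcp_pos'],s['joint_positions'],s['force'],togo((.5004,.3445,.065)))
a=shot('side','s1');b=shot('top','t1')
o=np.zeros((480,780,3),np.uint8);o[:480,:480]=cv2.resize(a['pixels'][230:350,175:295],None,fx=4,fy=4);o[:288,490:]=cv2.resize(b['pixels'][140:238,90:190],(290,288))
cv2.imwrite('pics/c2.png',o[:,:,::-1])
E
```

```text
5.975 [0.50225075 0.33094566 0.1367037 ] [ 3.97039180e-01  6.15017674e-01  1.57815105e+00 -5.70015420e-05
  9.47902697e-01  1.72488424e+00] [ 0.06278288  0.46524362 -1.04950492] [ 0.06 -0.54  2.87]
```

View pics/c2.png

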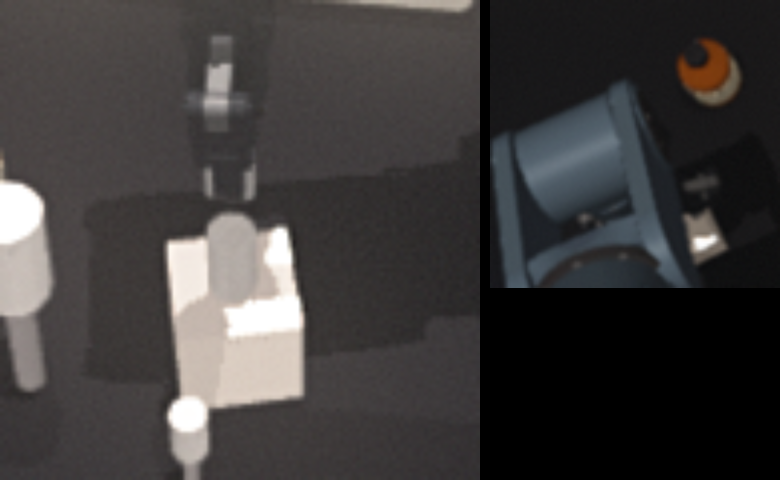

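The fingers stand over the head in side at about (233,275), 13 mm short in y as computed. I'll finish the approach and grip.

Request:
send_rows(rows=[[[0,0.06,-0.54,0,0,0,0],[0,0,0,0.7,0,0,0],[0,0,0,0.7,0,0,0],[0,0,0,0.7,0,0,0],[0,0,0,0.7,0,0,0],[0,0,0,0,0,0,0],[1,0,0,0,0,0,0],[1,0,0,0,0,0,0],[1,0,0,0,0,0,0],[1,0,0,0,0,0,0]]])

```text
time_s: 7.32
tcp_pos: [0.5006, 0.3443, 0.0667]
tool_rot: [-0.0, 0.993, 0.121, 0.0]
force: [0.1, 0.3, -1.3]
opening: 0.0225
grasp_force: 58.7
```

```bash
python3 - <<'E'
from h import *
s=sense();print(s['time_s'],s['tcp_pos'],s['opening'],s['grasp_force'],s['force'],s['ft_torque'],togo((.5004,.3445,.065)))
E
```

```text
7.325 [0.50056346 0.34427491 0.06665394] 0.022450503034150342 58.68538320064545 [ 0.08795938  0.3382803  -1.28022146] [0.03772728 0.02633005 0.02585192] [-0.   -0.01  0.07]
```

Request:
send_rows(rows=[[[1,0,0,-0.5,0,0,0],[1,0,0,-0.9,0,0,0],[1,0,0,-0.9,0,0,0],[1,0,0,-0.9,0,0,0],[1,0,0,-0.9,0,0,0],[1,0,0,-0.9,0,0,0],[1,0,0,-0.5,0,0,0],[1,0,0,0,0,0,0]]])

```text
time_s: 8.32
tcp_pos: [0.5009, 0.3445, 0.2051]
tool_rot: [-0.0, 0.993, 0.121, 0.001]
force: [-0.3, 0.0, -1.5]
opening: 0.0224
grasp_force: 58.8
```

```bash
python3 - <<'E'
from h import *
s=sense();print(s['time_s'],s['tcp_pos'],s['opening'],s['force'],togo((.5232,-.0466,.200)))
E
```

```text
8.325 [0.50091738 0.34445079 0.20512585] 0.022401748484450444 [-0.33499404  0.02693486 -1.48832835] [-2.9  15.4   0.19]
```

Request:
send_rows(rows=[[[1,-0.1,0.4,0,0,0,0],[1,-0.17,0.93,0,0,0,0],[1,-0.17,0.93,0,0,0,0],[1,-0.17,0.93,0,0,0,0],[1,-0.17,0.93,0,0,0,0],[1,-0.17,0.93,0,0,0,0],[1,-0.17,0.93,0,0,0,0],[1,-0.17,0.93,0,0,0,0],[1,-0.17,0.93,0,0,0,0],[1,-0.17,0.93,0,0,0,0],[1,-0.17,0.93,0,0,0,0],[1,-0.17,0.93,0,0,0,0],[1,-0.17,0.93,0,0,0,0],[1,-0.17,0.93,0,0,0,0],[1,-0.17,0.93,0,0,0,0],[1,-0.17,0.93,0,0,0,0],[1,-0.17,0.93,0,0,0,0],[1,0,0,0,0,0,0],[1,0,0,0,0,0,0]]])

```text
time_s: 10.7
tcp_pos: [0.523, -0.0432, 0.2031]
tool_rot: [-0.001, 0.993, 0.121, -0.001]
force: [0.1, -0.4, -0.7]
opening: 0.0223
grasp_force: 58.9
```

```bash
python3 - <<'E'
from h import *
s=sense();print(s['time_s'],s['tcp_pos'],s['force'],s['ft_torque'],togo((.5232,-.0466,.200)))
a=shot('side','s2');b=shot('top','t2');t=sense()['time_s'];print(t)
o=np.zeros((560,790,3),np.uint8);o[:560,:480]=cv2.resize(a['pixels'][80:220,190:310],None,fx=4,fy=4);o[:240,490:790]=cv2.resize(b['pixels'][125:245,210:360],None,fx=2,fy=2)
cv2.imwrite('pics/c3.png',o[:,:,::-1])
E
```

```text
10.7 [ 0.52295538 -0.04319412  0.20310729] [ 0.05772247 -0.44506335 -0.74135069] [-0.00169648  0.01276071  0.00206931] [-0.02  0.13  0.12]
10.8
```

View pics/c3.png

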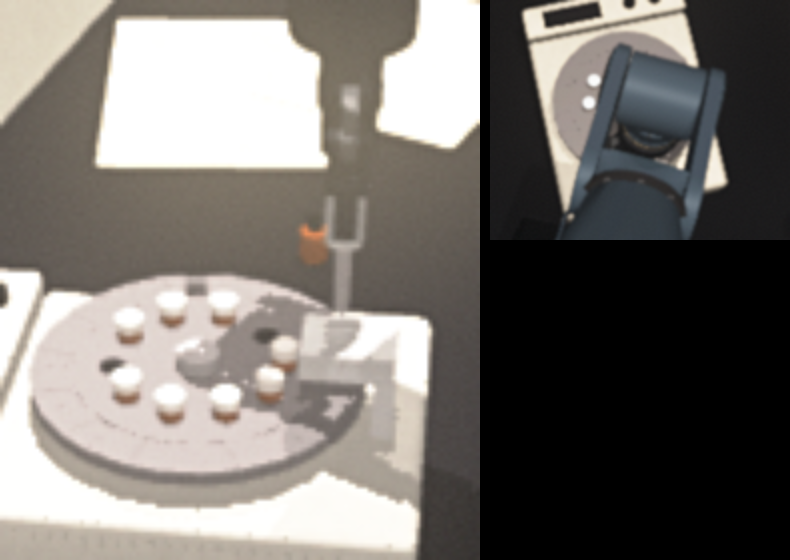

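```bash
cat >> h.py <<'E'
C=np.array([.6143,-.0319]);PH=np.deg2rad(9.6)+np.pi
def phase(P): d=np.array(P)[:2]-C; return (np.arctan2(d[1],d[0])-PH)%(2*np.pi), np.hypot(*d)
E
python3 - <<'E'
from h import *
a=load('s2');b=load('t0')
p=onz(a,238.6,152,.09);print(p,phase(p),phase(onz(b,308,171.3,.09)))
print('pred',(phase(onz(b,308,171.3,.09))[0]+1.2*10.65)%6.283)
print('foot',onz(a,275.1,157,.1424),proj(a,(.523,-.0432,.1424)))
# shaft columns around rows 143..156
g=cv2.cvtColor(a['pixels'],cv2.COLOR_RGB2GRAY)
print(g[138:166:2,266:286])
E
```

```text
[ 0.64353583 -0.11208906  0.09      ] (np.float64(1.7528544373894572), np.float64(0.08535232253324194)) (np.float64(1.5185659141930525), np.float64(0.0889559738973086))
pred 1.7325659141930512
foot [ 0.52254749 -0.04314095  0.1424    ] [274.93226919 156.95654794]
[[166 165 157 161 166 168 150 118  93  96  94  91 108 143 151 113 101 103
  100 102]
 [117 120 121 124 128 148 167 156 155 148 147 149 154 155 136 103  98 100
   99 102]
 [113 113 116 117 113 110 114 132 163 172 171 163 139 120 101  97  96  97
   98  99]
 [110 112 111 113 113 108  97 112 148 153 153 140  99  94  95  98  94  97
   96  96]
 [ 98 102  94  98  96  94  97 111 149 152 153 141  97  93  96  96  96  95
   96  96]
 [ 95  96  98  95  97  96  93 114 148 149 153 138  96  92  94  94  93  94
   93  92]
 [ 97  97  98  96  93  95  97 116 148 151 146 125  94  93  93  95  92  90
   92  93]
 [ 87  92  94  95  94  93  92 115 148 154 147 120  92  90  92  87  89  91
   93  90]
 [204 144 101  88  86  86  93 112 148 152 143 117  89  90  88  91  90  87
   87  91]
 [156 157 171 210 190 136  94 113 144 145 136  95  81  80  82  85  85  85
   83  86]
 [168 195 190 174 169 160 173 223 238 194 239 250 248 247 235 201 183 162
  161 156]
 [208 224 224 223 223 214 181 181 181 180 179 180 180 191 245 255 255 255
  255 255]
 [227 225 223 223 223 209 188 188 190 189 192 190 179 184 246 255 255 255
  255 255]
 [223 221 221 221 218 194 180 179 180 181 178 169 169 236 255 255 255 255
  255 255]]
```

Pin foot in side is at (275,157), matching the TCP within 1 mm. The hole phase fits 1.2 rad/s, so the next arrivals at the slot are about t = 14.5, 19.7 and 24.9 s. I'll enter the slot, keeping the foot above the rim.

Request:
send_rows(rows=[[[1,-0.02,0.14,0,0,0,0],[1,0,0,0,0,0,0],[1,0,0,0.3,0,0,0],[1,0,0,0.3,0,0,0],[1,0,0,0.2,0,0,0],[1,0,0,0.2,0,0,0],[1,0,0,0.2,0,0,0],[1,0,0,0,0,0,0]]])

```text
time_s: 11.8
tcp_pos: [0.5239, -0.047, 0.1734]
tool_rot: [-0.0, 0.993, 0.121, -0.0]
force: [0.8, 0.1, -0.9]
opening: 0.022
grasp_force: 58.9
```

```bash
python3 - <<'E'
from h import *
s=sense();print(s['time_s'],s['tcp_pos'],s['force'],s['ft_torque'],togo((.5233,-.0468,.1607)))
E
```

```text
11.8 [ 0.52393826 -0.04701362  0.17335735] [ 0.80504023  0.09810182 -0.91342561] [-0.01710035 -0.0119828  -0.0213032 ] [-0.02 -0.01  0.51]
```

Request:
send_rows(rows=[[[1,0,0,0.2,0,0,0],[1,0,0,0.2,0,0,0],[1,0,0,0.2,0,0,0],[1,0,0,0,0,0,0]]])

```text
time_s: 12.3
tcp_pos: [0.5239, -0.047, 0.1583]
tool_rot: [-0.0, 0.993, 0.121, -0.001]
force: [0.1, -0.1, -0.9]
opening: 0.0224
grasp_force: 58.9
```

```bash
python3 - <<'E'
from h import *
s=sense();print(s['time_s'],s['tcp_pos'],s['force'],s['ft_torque'])
E
```

```text
12.3 [ 0.52387935 -0.0469795   0.15830131] [ 0.10718298 -0.11894435 -0.94177666] [-0.01548662 -0.00541741  0.00901372]
```

```bash
cat >> h.py <<'E'
N=360
def ring(g,r0,r1,z):
    th=np.arange(N)*2*np.pi/N; im=cv2.GaussianBlur(cv2.cvtColor(g['pixels'],cv2.COLOR_RGB2GRAY),(3,3),0).astype(np.float32)
    out=[]
    for r in np.linspace(r0,r1,4):
        q=np.array([proj(g,(C[0]+r*np.cos(t+PH),C[1]+r*np.sin(t+PH),z)) for t in th],np.float32)
        out.append(cv2.remap(im,q[:,0][None],q[:,1][None],cv2.INTER_LINEAR)[0])
    return np.mean(out,0)   # index = phase where hole would sit, deg
def caps(g,z=.107): return ring(g,.052,.060,z)
def corr(p,ref):  # rotation of p relative to ref, deg, list of best
    p=np.clip(p,120,230);ref=np.clip(ref,120,230)
    a=p-p.mean();b=ref-ref.mean();c=np.fft.ifft(np.fft.fft(a)*np.conj(np.fft.fft(b))).real/np.sqrt((a@a)*(b@b))
    i=[k for k in range(N) if c[k]>=c[k-1] and c[k]>c[(k+1)%N]]
    return sorted([(round(float(c[k]),2),k) for k in i],reverse=True)[:3]
E
python3 - <<'E'
from h import *
g=shot('side','s3');t=sense()['time_s'];print(t)
r=caps(load('s0'));print(corr(caps(load('s2')),r),'exp',np.rad2deg(1.2*10.65)%360);print(corr(caps(g),r),'exp',np.rad2deg(1.2*(t-.05-.05))%360)
for n in('s0','s2','s3'): h=ring(load(n),.089,.095,.09); print(n,np.argsort(h)[:12], h[::15].astype(int))
E
```

```text
12.35
[(0.69, 13), (0.31, 303), (0.3, 338)] exp 12.240062177192044
[(0.4, 300), (0.29, 338), (0.28, 13)] exp 122.24795884231003
s0 [349 348 350 347 351 346 352 345  87 353  88  86] [171 251 251 237 194 200 150 207 196 196 194 194 194 192 194 193 192 193
 192 193 190 195 195 128]
s2 [328 327 329 326 330 331 349 348 325 332 333 334] [186 197 194 180 154 219 221 185 217 217 216 216 213 216 214 216 210 212
 213 212 213 196 111 133]
s3 [337 338 328 336 329 339 335 330 334 333 331 332] [182 184 179 179 153 219 223 220 220 217 218 216 218 218 148 217 214 216
 214 214 215 194 111 115]
```

Hole dips at 210°, predicted 210° — the phase detector works. I'll wait for the hole to pass under the slot, then press gently.

Request:
send_rows(rows=[[[1,0,0,0,0,0,0],[1,0,0,0,0,0,0],[1,0,0,0,0,0,0],[1,0,0,0,0,0,0],[1,0,0,0,0,0,0],[1,0,0,0,0,0,0],[1,0,0,0,0,0,0],[1,0,0,0,0,0,0],[1,0,0,0,0,0,0],[1,0,0,0,0,0,0],[1,0,0,0,0,0,0],[1,0,0,0,0,0,0],[1,0,0,0,0,0,0],[1,0,0,0,0,0,0],[1,0,0,0,0,0,0],[1,0,0,0,0,0,0],[1,0,0,0,0,0,0],[1,0,0,0,0,0,0],[1,0,0,0,0,0,0],[1,0,0,0,0,0,0]]])

```text
time_s: 14.85
tcp_pos: [0.5242, -0.0471, 0.1588]
tool_rot: [0.0, 0.993, 0.121, -0.0]
force: [0.3, 1.0, -0.1]
opening: 0.0227
grasp_force: 58.9
```

Request:
send_rows(rows=[[[1,0,0,0.1,0,0,0],[1,0,0,0.1,0,0,0],[1,0,0,0.1,0,0,0],[1,0,0,0.06,0,0,0],[1,0,0,0.06,0,0,0],[1,0,0,0,0,0,0],[1,0,0,0,0,0,0]]])

```text
time_s: 15.72
tcp_pos: [0.5245, -0.0472, 0.1486]
tool_rot: [0.0, 0.993, 0.121, 0.0]
force: [0.8, -0.9, 0.7]
opening: 0.0223
grasp_force: 58.9
```

```bash
cat > v.py <<'E'
from h import *
import time,sys
def ph(z):
    t=sense()['time_s'];g=grab_frame('side');h=ring(g,.089,.095,z);w=h[90:312]-cv2.blur(np.pad(h,40,mode='wrap')[None],(61,1))[0,40:-40][90:312]
    i=int(w.argmin());k=np.arange(max(0,i-6),min(222,i+7));q=np.clip(-w[k],0,None)
    return t,round(90+float((q*k).sum()/q.sum()),1),round(float(w.min())),g
s=sense();z=min(.09,s['tcp_pos'][2]-.0607)
n=int(sys.argv[1]) if len(sys.argv)>1 else 4
for i in range(n): 
    t,p,d,g=ph(z);print(round(t,3),p,d,np.round(sense()['force'],2))
np.save('pics/last.npy',g,allow_pickle=True)
print(s['tcp_pos'],s['ft_torque'])
E
python3 v.py
```

```text
15.725 261.2 -5 [ 0.59 -0.6  -0.13]
15.775 213.7 -4 [-0.   -1.48  1.84]
15.825 216.0 -4 [ 0.59 -0.91  0.85]
15.875 90.3 -24 [ 0.08 -0.52  0.04]
[ 0.52449798 -0.0472447   0.14855468] [-0.13076699 -0.0164578   0.00017648]
```

```bash
python3 v.py 7
```

```text
15.925 91.3 -52 [ 0.44 -0.68  1.14]
15.975 92.6 -55 [-0.93 -0.5   1.45]
16.025 94.4 -59 [ 0.08 -1.49  0.95]
16.075 96.8 -63 [ 0.25 -0.62  0.59]
16.125 99.4 -62 [ 0.55 -0.89  1.67]
16.175 101.8 -61 [ 1.29 -0.28 -0.43]
16.225 104.5 -58 [ 0.03 -1.43  0.74]
[ 0.52430828 -0.04713785  0.14842307] [-0.1893499  -0.01396688 -0.02224373]
```

Speed is 52°/s (0.9 rad/s) at about 2 N. Press 3 mm more.

Request:
send_rows(rows=[[[1,0,0,0.06,0,0,0],[1,0,0,0.06,0,0,0],[1,0,0,0,0,0,0]]])

```text
time_s: 16.65
tcp_pos: [0.5246, -0.0474, 0.1455]
tool_rot: [0.0, 0.993, 0.121, 0.0]
force: [-0.5, -2.0, 3.1]
opening: 0.0223
grasp_force: 59.1
```

```bash
python3 v.py 7
```

```text
16.65 122.1 -63 [ 0.39 -2.15  2.66]
16.7 123.6 -63 [ 0.21 -1.55  3.49]
16.75 125.1 -61 [ 0.17 -1.3   3.35]
16.8 126.8 -59 [ 0.31 -2.22  2.88]
16.85 128.3 -56 [-0.01 -1.12  3.42]
16.9 129.9 -58 [-0.18 -1.9   3.4 ]
16.95 131.6 -58 [ 0.43 -1.92  2.79]
[ 0.52464072 -0.04741112  0.14548895] [-0.44744884 -0.03151846  0.04672931]
```

Request:
send_rows(rows=[[[1,0,0,0.06,0,0,0],[1,0,0,0.06,0,0,0],[1,0,0,0,0,0,0]]])

```text
time_s: 17.38
tcp_pos: [0.5246, -0.0474, 0.1425]
tool_rot: [0.0, 0.993, 0.121, 0.0]
force: [0.1, -1.9, 4.9]
opening: 0.0222
grasp_force: 59.4
```

```bash
python3 v.py 8
```

```text
17.375 139.2 -62 [ 0.34 -2.79  5.62]
17.425 139.7 -64 [-0.16 -2.06  5.33]
17.475 140.3 -62 [ 0.35 -2.71  5.24]
17.525 140.7 -67 [ 0.82 -3.13  5.46]
17.575 140.8 -61 [ 0.9  -1.67  5.76]
17.625 141.3 -64 [ 0.06 -1.75  4.98]
17.675 142.0 -63 [ 0.49 -2.54  4.42]
17.725 142.5 -68 [ 1.11 -2.7   5.2 ]
[ 0.52464012 -0.04740646  0.14248988] [-0.61974439 -0.10797509  0.02438665]
```

Now at about 9.5°/s (0.165 rad/s), a crawl, with about 8 N at most. Hold it and let the hole come round, checking on the way.

Request:
send_rows(rows=[[[1,0,0,0,0,0,0],[1,0,0,0,0,0,0],[1,0,0,0,0,0,0],[1,0,0,0,0,0,0],[1,0,0,0,0,0,0],[1,0,0,0,0,0,0],[1,0,0,0,0,0,0],[1,0,0,0,0,0,0],[1,0,0,0,0,0,0],[1,0,0,0,0,0,0],[1,0,0,0,0,0,0],[1,0,0,0,0,0,0],[1,0,0,0,0,0,0],[1,0,0,0,0,0,0],[1,0,0,0,0,0,0],[1,0,0,0,0,0,0],[1,0,0,0,0,0,0],[1,0,0,0,0,0,0],[1,0,0,0,0,0,0],[1,0,0,0,0,0,0]]])

```text
time_s: 20.27
tcp_pos: [0.5247, -0.0474, 0.1426]
tool_rot: [0.0, 0.993, 0.121, 0.0]
force: [1.3, -2.2, 6.0]
opening: 0.0228
grasp_force: 59.4
```

```bash
python3 v.py 2
```

```text
20.275 168.3 -74 [ 0.91 -2.08  5.83]
20.325 168.8 -74 [ 0.79 -2.55  5.44]
[ 0.52467766 -0.04740788  0.14258397] [-0.65952103 -0.08247154 -0.05238037]
```

Request:
send_rows(rows=[[[1,0,0,0,0,0,0],[1,0,0,0,0,0,0],[1,0,0,0,0,0,0],[1,0,0,0,0,0,0],[1,0,0,0,0,0,0],[1,0,0,0,0,0,0],[1,0,0,0,0,0,0],[1,0,0,0,0,0,0],[1,0,0,0,0,0,0],[1,0,0,0,0,0,0],[1,0,0,0,0,0,0],[1,0,0,0,0,0,0],[1,0,0,0,0,0,0],[1,0,0,0,0,0,0],[1,0,0,0,0,0,0],[1,0,0,0,0,0,0],[1,0,0,0,0,0,0],[1,0,0,0,0,0,0],[1,0,0,0,0,0,0],[1,0,0,0,0,0,0]]])

```text
time_s: 22.88
tcp_pos: [0.5247, -0.0474, 0.1426]
tool_rot: [0.0, 0.993, 0.121, 0.001]
force: [0.3, -2.3, 6.2]
opening: 0.0228
grasp_force: 59.4
```

Request:
send_rows(rows=[[[1,0,0,0,0,0,0],[1,0,0,0,0,0,0],[1,0,0,0,0,0,0],[1,0,0,0,0,0,0],[1,0,0,0,0,0,0],[1,0,0,0,0,0,0],[1,0,0,0,0,0,0],[1,0,0,0,0,0,0],[1,0,0,0,0,0,0],[1,0,0,0,0,0,0],[1,0,0,0,0,0,0],[1,0,0,0,0,0,0],[1,0,0,0,0,0,0],[1,0,0,0,0,0,0],[1,0,0,0,0,0,0],[1,0,0,0,0,0,0],[1,0,0,0,0,0,0],[1,0,0,0,0,0,0],[1,0,0,0,0,0,0],[1,0,0,0,0,0,0]]])

```text
time_s: 25.38
tcp_pos: [0.5247, -0.0474, 0.1426]
tool_rot: [0.0, 0.993, 0.121, 0.0]
force: [-0.3, -3.5, 5.5]
opening: 0.0227
grasp_force: 59.4
```

Request:
send_rows(rows=[[[1,0,0,0,0,0,0],[1,0,0,0,0,0,0],[1,0,0,0,0,0,0],[1,0,0,0,0,0,0],[1,0,0,0,0,0,0],[1,0,0,0,0,0,0],[1,0,0,0,0,0,0],[1,0,0,0,0,0,0],[1,0,0,0,0,0,0],[1,0,0,0,0,0,0],[1,0,0,0,0,0,0],[1,0,0,0,0,0,0],[1,0,0,0,0,0,0],[1,0,0,0,0,0,0],[1,0,0,0,0,0,0],[1,0,0,0,0,0,0],[1,0,0,0,0,0,0],[1,0,0,0,0,0,0],[1,0,0,0,0,0,0],[1,0,0,0,0,0,0]]])

```text
time_s: 27.88
tcp_pos: [0.5247, -0.0474, 0.1426]
tool_rot: [0.0, 0.993, 0.121, 0.0]
force: [0.8, -3.2, 4.7]
opening: 0.0223
grasp_force: 59.4
```

```bash
python3 v.py 2
```

```text
27.875 241.0 -76 [ 0.2  -3.17  5.24]
27.925 241.3 -74 [-0.1  -2.26  5.19]
[ 0.52467412 -0.04742914  0.14258292] [-0.62483242 -0.0390667   0.02760611]
```

Request:
send_rows(rows=[[[1,0,0,0,0,0,0],[1,0,0,0,0,0,0],[1,0,0,0,0,0,0],[1,0,0,0,0,0,0],[1,0,0,0,0,0,0],[1,0,0,0,0,0,0],[1,0,0,0,0,0,0],[1,0,0,0,0,0,0],[1,0,0,0,0,0,0],[1,0,0,0,0,0,0],[1,0,0,0,0,0,0],[1,0,0,0,0,0,0],[1,0,0,0,0,0,0],[1,0,0,0,0,0,0],[1,0,0,0,0,0,0],[1,0,0,0,0,0,0],[1,0,0,0,0,0,0],[1,0,0,0,0,0,0],[1,0,0,0,0,0,0],[1,0,0,0,0,0,0]]])

```text
time_s: 30.48
tcp_pos: [0.5247, -0.0474, 0.1426]
tool_rot: [0.0, 0.993, 0.121, 0.001]
force: [0.4, -2.4, 5.3]
opening: 0.023
grasp_force: 59.4
```

Request:
send_rows(rows=[[[1,0,0,0,0,0,0],[1,0,0,0,0,0,0],[1,0,0,0,0,0,0],[1,0,0,0,0,0,0],[1,0,0,0,0,0,0],[1,0,0,0,0,0,0],[1,0,0,0,0,0,0],[1,0,0,0,0,0,0],[1,0,0,0,0,0,0],[1,0,0,0,0,0,0],[1,0,0,0,0,0,0],[1,0,0,0,0,0,0],[1,0,0,0,0,0,0],[1,0,0,0,0,0,0],[1,0,0,0,0,0,0],[1,0,0,0,0,0,0],[1,0,0,0,0,0,0],[1,0,0,0,0,0,0],[1,0,0,0,0,0,0],[1,0,0,0,0,0,0]]])

```text
time_s: 32.98
tcp_pos: [0.5247, -0.0474, 0.1426]
tool_rot: [0.0, 0.993, 0.121, 0.001]
force: [0.2, -1.9, 5.2]
opening: 0.0222
grasp_force: 59.4
```

```bash
python3 v.py 2
```

```text
32.975 288.6 -73 [ 0.68 -2.36  5.36]
33.025 289.0 -73 [ 0.5  -2.75  5.33]
[ 0.52470576 -0.0474199   0.14260686] [-0.5494604  -0.11402074 -0.0562255 ]
```

Request:
send_rows(rows=[[[1,0,0,0,0,0,0],[1,0,0,0,0,0,0],[1,0,0,0,0,0,0],[1,0,0,0,0,0,0],[1,0,0,0,0,0,0],[1,0,0,0,0,0,0],[1,0,0,0,0,0,0],[1,0,0,0,0,0,0],[1,0,0,0,0,0,0],[1,0,0,0,0,0,0],[1,0,0,0,0,0,0],[1,0,0,0,0,0,0],[1,0,0,0,0,0,0],[1,0,0,0,0,0,0],[1,0,0,0,0,0,0],[1,0,0,0,0,0,0],[1,0,0,0,0,0,0],[1,0,0,0,0,0,0],[1,0,0,0,0,0,0],[1,0,0,0,0,0,0]]])

```text
time_s: 35.58
tcp_pos: [0.5247, -0.0474, 0.1426]
tool_rot: [0.0, 0.993, 0.121, 0.0]
force: [-0.2, -2.4, 6.0]
opening: 0.0222
grasp_force: 59.4
```

Request:
send_rows(rows=[[[1,0,0,0,0,0,0],[1,0,0,0,0,0,0],[1,0,0,0,0,0,0],[1,0,0,0,0,0,0],[1,0,0,0,0,0,0],[1,0,0,0,0,0,0],[1,0,0,0,0,0,0],[1,0,0,0,0,0,0],[1,0,0,0,0,0,0],[1,0,0,0,0,0,0],[1,0,0,0,0,0,0],[1,0,0,0,0,0,0],[1,0,0,0,0,0,0],[1,0,0,0,0,0,0],[1,0,0,0,0,0,0],[1,0,0,0,0,0,0],[1,0,0,0,0,0,0],[1,0,0,0,0,0,0],[1,0,0,0,0,0,0],[1,0,0,0,0,0,0]]])

```text
time_s: 38.08
tcp_pos: [0.5247, -0.0474, 0.1426]
tool_rot: [0.0, 0.993, 0.121, 0.0]
force: [0.3, -2.6, 5.3]
opening: 0.0229
grasp_force: 59.4
```

Request:
send_rows(rows=[[[1,0,0,0,0,0,0],[1,0,0,0,0,0,0],[1,0,0,0,0,0,0],[1,0,0,0,0,0,0],[1,0,0,0,0,0,0],[1,0,0,0,0,0,0],[1,0,0,0,0,0,0],[1,0,0,0,0,0,0],[1,0,0,0,0,0,0],[1,0,0,0,0,0,0],[1,0,0,0,0,0,0],[1,0,0,0,0,0,0],[1,0,0,0,0,0,0],[1,0,0,0,0,0,0],[1,0,0,0,0,0,0],[1,0,0,0,0,0,0],[1,0,0,0,0,0,0],[1,0,0,0,0,0,0]]])

```text
time_s: 40.33
tcp_pos: [0.524, -0.0467, 0.1421]
tool_rot: [-0.001, 0.993, 0.121, -0.0]
force: [0.4, 0.1, -0.7]
opening: 0.023
grasp_force: 59.0
```

Request:
send_rows(rows=[[[1,0,0,0,0,0,0],[1,0,0,0,0,0,0],[1,0,0,0,0,0,0],[1,0,0,0,0,0,0]]])

```text
time_s: 40.83
tcp_pos: [0.5239, -0.0471, 0.1421]
tool_rot: [-0.0, 0.993, 0.121, -0.0]
force: [-0.3, -3.5, -2.1]
opening: 0.0226
grasp_force: 59.1
```

Request:
send_rows(rows=[[[1,0,0,0,0,0,0],[1,0,0,0,0,0,0],[1,0,0,0,0,0,0]]])

```text
time_s: 41.2
tcp_pos: [0.524, -0.047, 0.1422]
tool_rot: [-0.0, 0.993, 0.121, -0.0]
force: [-0.3, -4.4, -2.5]
opening: 0.0225
grasp_force: 59.1
```

Caught: vertical load gone, side load 4 N. Push home gently.

Request:
send_rows(rows=[[[1,0,0,0.1,0,0,0],[1,0,0,0.1,0,0,0],[1,0,0,0.1,0,0,0],[1,0,0,0.1,0,0,0],[1,0,0,0,0,0,0]]])

```text
time_s: 41.82
tcp_pos: [0.5247, -0.0471, 0.1323]
tool_rot: [0.0, 0.993, 0.121, 0.0]
force: [1.1, -3.4, 0.3]
opening: 0.023
grasp_force: 59.1
```

Request:
send_rows(rows=[[[1,0,0,0.06,0,0,0],[1,0,0,0.04,0,0,0],[1,0,0,0,0,0,0]]])

```text
time_s: 42.2
tcp_pos: [0.5245, -0.0471, 0.1306]
tool_rot: [0.0, 0.993, 0.121, 0.0]
force: [0.8, -3.1, 6.0]
opening: 0.0225
grasp_force: 59.9
```

Head is seated on the bridge (6 N at the expected height). Release partially, then retreat upward.

Request:
send_rows(rows=[[[0,0,0,0,0,0,0],[0,0,0,0,0,0,0],[0,0,0,0,0,0,0],[0,0,0,0,0,0,0],[0,0,0,-0.3,0,0,0],[0,0,0,-0.6,0,0,0],[0,0,0,-0.9,0,0,0],[0,0,0,-0.9,0,0,0],[0,0,0,-0.9,0,0,0],[0,0,0,0,0,0,0],[0,0,0,0,0,0,0]]])

```text
time_s: 43.58
tcp_pos: [0.5238, -0.047, 0.2198]
tool_rot: [-0.0, 0.993, 0.121, -0.0]
force: [-0.4, -0.1, 0.4]
opening: 0.0429
grasp_force: 0.0
```

```bash
python3 - <<'E'
from h import *
s=sense();print(s['time_s'],s['tcp_pos'],s['opening'],s['force'])
a=shot('side','s9');r=caps(a);c=shot('side','s10');print(np.abs(a['pixels'].astype(int)-c['pixels'])[140:200,180:300].mean(),corr(caps(c),r)[0])
print(proj(c,(.5237,-.047,.162)))
cv2.imwrite('pics/c9.png',cv2.resize(c['pixels'][80:220,190:330],None,fx=4,fy=4)[:,:,::-1])
E
```

```text
43.575 [ 0.52382272 -0.04695696  0.21976608] 0.04286863193937165 [-0.43916663 -0.08197569  0.44530114]
1.2685648148148148 (1.0, 0)
[275.34529281 149.56776926]
```

View pics/c9.png

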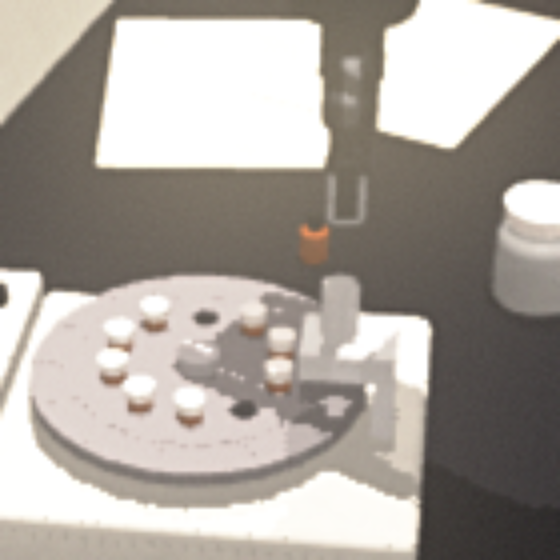

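The head sits on the bridge (head top at about (275,150) in side, as predicted), the carousel is still, and the gripper is clear. Handing in.

```bash
python3 -c "
from bench import *
print(sign_off())"
```

```text
the job is handed in; nothing more can be done
None
```

The job is handed in at about 43.6 s: the pin slowed the carousel to about 0.165 rad/s, caught in the hole and was pushed home with its head on the bridge, then released with the carousel at rest; no verdict was returned.

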